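# Balance a microscope boom on a fulcrum edge

### The job

Find the balance point of the microscope boom: lift it, lay it gently across the top edge of the fulcrum stand, square and with its middle over the edge, and, still holding it, slide it along the edge until it balances. Then let go, leaving it level and still on the edge alone. Never let it tip over, do not press hard on the edge, and leave the bottle, jar and tube rack alone.

Things in the scene. Friction and masses are not known exactly. Their poses are not given: they have to be found in the camera images.
- boom_mid (a point): Centre of the boom (half-way along, across and up): a loose straight alloy bar 320 mm long, 25 wide, 36 tall, flat underside 18 mm below this point, lying flat on the bench. x along the bar to the head, z up. Its middle 220 mm is plain, to be gripped across the 25 mm. It weighs 0.32 to 0.74 kg; its balance point is not visible and lies up to 57 mm to either side of the middle.
- head (a point): Centre of the boom's head, a closed black square housing fixed on the bar's +x end, 137 mm from the middle: 46 mm along the bar, 42 wide, 45 tall, with a 34 mm steel disc 8 mm high on top; its foot is 2 mm above the bar's underside. Axes as the boom's. Its filling differs from boom to boom.
- tail (a point): Centre of the boom's tail, a closed steel cylinder fixed along the bar's -x end, 137 mm from the middle: 42 mm in diameter, 46 mm long, its lowest line 2 mm above the bar's underside. Axes as the boom's. Its filling differs from boom to boom. The boom counts as tipped over once it leans by more than 11 degrees.
- edge (a point): Middle of the top edge of the fixed steel fulcrum stand, 70 mm above the bench: the flat top of an upright plate 10 mm thick (x), 60 mm wide (y), on a block 30 x 60 mm, up to 34 mm high, and a base 120 x 90 x 12 mm. The edge runs along y; a boom squarely across lies along x, either way round. z up. Alone, the boom stays only with its balance point over the 10 mm flat. Load it with under 25 N.
- bottle: Amber glass bottle, 64 mm in diameter, 140 mm tall, origin at the centre of its underside. Bystander.
- jar: White plastic jar, 60 mm in diameter, 75 mm tall, origin at the centre of its underside. Bystander.
- rack: White tube rack, 100 (x) x 200 (y) mm, with capped tubes up to 100 mm high, origin at the centre of its underside. Bystander.
Not all that is in view belongs to the job. What is shaped like the part that bears edge but green is not meant.

How it is judged (in metres and radians):
On the way, in this order (a step that is already met when the one before it is completed fails the run):
1. the boom is lifted clear of the bench (at least 15 mm) (height (world z) of boom_mid above 0.033 m), for 0.2 s.
2. the boom rests with its middle on the fulcrum edge (within 15 mm along the boom) while still held in the fingers (contact force between boom and fulcrum above 0.3 N and contact force between the fingers and boom above 1 N and x of boom_mid in the frame of edge between -0.015 and 0.015 m), for 0.3 s.
At the end, for the whole second after the job is handed in: The boom lies at rest (at most a slight rocking) on the fulcrum edge alone, released, level within about 3 degrees, squarely across the edge within about 11 degrees, its middle line within the 60 mm width of the edge (30 mm either side), its centre 14 to 22 mm above the edge (angle between boom_mid's own z axis and vertical below 0.06 rad and z of boom_mid in the frame of edge between 0.014 and 0.022 m and y of boom_mid in the frame of edge between -0.03 and 0.03 m and angle between the x axis of boom_mid and the x axis of edge, either way round below 0.2 rad and contact force between boom and fulcrum above 1 N and contact force between boom and table below 0.1 N and linear speed of boom below 0.03 m/s and angular speed of boom below 0.25 rad/s); the robot touches nothing.
It fails at once if the boom leans more than 11 degrees (tipped over) (angle between boom_mid's own z axis and vertical above 0.2 rad).
It fails at once if the boom is pressed on the fulcrum stand with more than 25 N (contact force between boom and fulcrum above 25 N).
It fails at once if the robot strikes the fulcrum stand with more than 20 N (contact force between any of the fingers, the arm and fulcrum above 20 N).
It fails at once if a bystander is moved more than 15 mm (distance of any of bottle, jar, rack from where it was at the start of the episode above 0.015 m).
It also fails if it takes over 69 s, if anything falls off the work surface, if the arm or the gripper's body presses on something with over 40 N, if the wrist force passes 120 N, or if a joint passes its speed limit or range.

### The arm

A 6-joint arm with a two-finger parallel gripper is mounted at the origin on the work surface. World frame = base frame: x ahead of the robot, y to its left, z up, the work surface at z = 0. Lengths are in mm, angles in rad, forces in N, time in s.
With the tool pointing down it reaches from about 350 to 975 mm from the base axis. Payload 7.1 kg.
Tool frame: the origin (TCP) lies between the finger pads; the fingertips stand 19 mm ahead of it and the grasp point (between the pads) is the TCP; z points along the fingers, y is the line along which they close (so a half turn about z gives the same grasp; the last joint's range is limited). The gripper opens to 88 mm and grips with 3 to 60 N. Pads are 20 mm wide; open, the fingers measure 115 mm over their backs; the gripper's body (75 mm by 178 mm) begins 61 mm behind the grasp point.
Start: joints at [-1.233, 0.423, 1.63, -0, 1.089, -0.019], TCP at [218.315, -585.614, 241.675] pointing down, gripper open.
Joint ranges: [-3, 3], [-0.9, 2.11], [0.09, 2.58], [-1.31, 4.45], [0.11, 2.69], [-2.54, 2.54]. Speed limits (rad/s): [2.39, 2.39, 3.01, 3.14, 3.14, 3.14].

### API

Orientations are given as a rotation vector (axis times angle).
In Python, from workcell import ctrl gives the robot as it stands.
- The arm moves only by the tool arm_command, never from a script. Its argument "series" is a list of rows, each an object with "linear": the shift along the tool's x, y, z in m, a list of three; "turn": the turn about the tool's z in rad. A call has 1 to 10 rows; each row shifts and turns the commanded pose from where the row before left it, along the tool's axes as they then stand; what a row does not reach is not made up. A row lasts 1/10 s, in which the tool goes at most 50 mm and 8.59 degrees, less where a joint would pass 70% of its speed; a pose out of reach is approached as far as the arm can. A call with a gripper value outside its range is refused whole. "jaw" is the opening, from -1 (shut) to 1 (fully open), set as the call begins (left out, the last holds). The fingers move at their own pace and stop on an object; the grip force is fixed at half the most. Time passes only in rows, so rows that do not move let the fingers close. It gives the time, the measured TCP pose, the force, the opening and the grip force at its end, in the units of the state.
- ctrl.get_obs(): the state, without advancing time (a new reading comes with each control period).
- ctrl.get_image(name): name is "scene" or "top" or "wrist"; returns a dict with "frame" (480x640x3 uint8, blue, green, red), "fx", "fy", "cx", "cy" (pixels), "rvec" (rotation vector, rad) and "tvec" (3), from world to camera coordinates, as OpenCV has them. Camera axes: x right, y down, z forward; pixel columns grow to the right and rows downward; lengths in mm; the calibration is good to about 2 mm. The wrist camera is an equidistant fisheye: a pixel r from the principal point sees the ray r / f radians off the axis. A picture is of the moment at which its call begins. There is no depth.
- ctrl.close_job(): hands the job in; it is judged then, once.
The state is a dict: "t": time; "qpos": joint angles; "qvel": joint speeds; "joint_torque": joint torques, N m; "ee_pos": TCP position; "orientation": TCP orientation; "ft_force": force on the tool from outside, world axes, zero at the start; "moment": the same for the moment, N m; "width": finger opening in mm; "grasp_force": force on a finger pad.
Only numpy, scipy, OpenCV 4.12 (cv2) and the standard library are available. Lean on these libraries where they do the work, as an engineer would, in place of code of your own. Each camera call takes 0.05 s, during which the arm holds its last target. There are 200 camera calls.

## Working session

There is one attempt and no reset: what is moved stays moved. The work goes in short steps, Python scripts to look and compute and a tool call to move; the robot and the scene stay as the last step left them, time stands still between calls to the robot, and variables do not carry over. Pictures are saved under pics/ and viewed, at most 10 in all, crops included, and the job is handed in when it is done.

Besides the shell and the picture viewer there is one more tool, called after "Call:" as a command line: name --argument value ..., lists and objects as JSON in quotes. arm_command: Moves the arm, as the interface text tells. Its arguments: {"type":"object","properties":{"series":{"type":"array"},"jaw":{"type":"number"}},"required":["series"]}

```bash
mkdir -p pics; cat > h.py <<'E'
import numpy as np, cv2
from workcell import ctrl
def cam(n):
    d=ctrl.get_image(n); d['R']=cv2.Rodrigues(np.array(d['rvec'],float))[0]; d['t']=np.array(d['tvec'],float).ravel(); return d
def ray(d,u,v,fish=False):
    x=(u-d['cx'])/d['fx'];y=(v-d['cy'])/d['fy']
    if fish:
        r=np.hypot(x,y); s=np.sin(r)/r if r>1e-9 else 1; c=np.array([x*s,y*s,np.cos(r)])
    else: c=np.array([x,y,1.])
    return -d['R'].T@d['t'], d['R'].T@c
def onz(d,u,v,z,fish=False):
    o,r=ray(d,u,v,fish); return o+r*(z-o[2])/r[2]
E
python3 - <<'E'
from h import *
import pickle
for n in ['top','scene']:
    d=cam(n); cv2.imwrite(f'pics/{n}0.png',d['frame']); pickle.dump(d,open(n+'.pkl','wb'))
    print(n,d['fx'],d['cx'],d['cy'],-d['R'].T@d['t'])
o=ctrl.get_obs(); print(o)
E
```

```text
top 467.16977973181 319.1786024078274 239.59255053907637 [ 339.73172495   -9.30249139 1187.13055935]
scene 536.8962266869122 320.1314623969914 244.76760649489313 [1315.10735205 -825.67866989  917.44917281]
{'t': 0.1, 'qpos': array([-1.23301697e+00,  4.23781225e-01,  1.63061894e+00, -3.26635414e-06,
        1.08859680e+00, -1.89974014e-02]), 'qvel': array([-0.00069154, -0.00330652, -0.00233358, -0.00010016, -0.00141663,
        0.00111669]), 'joint_torque': array([-3.15021798e-04, -5.45613170e+01, -2.74322695e+01,  6.44739764e-02,
        1.87996257e-02, -6.00655380e-05]), 'ee_pos': array([ 218.14938834, -585.17646969,  240.96681427]), 'orientation': array([-3.09037405e+00, -5.57212403e-01,  3.54440262e-04]), 'ft_force': array([ 0.44231673,  0.44096353, -0.78264502]), 'moment': array([-0.00790021, -0.01068046,  0.00395483]), 'grasp_force': 0.0, 'width': 87.55793354083647}
```

View pics/top0.png

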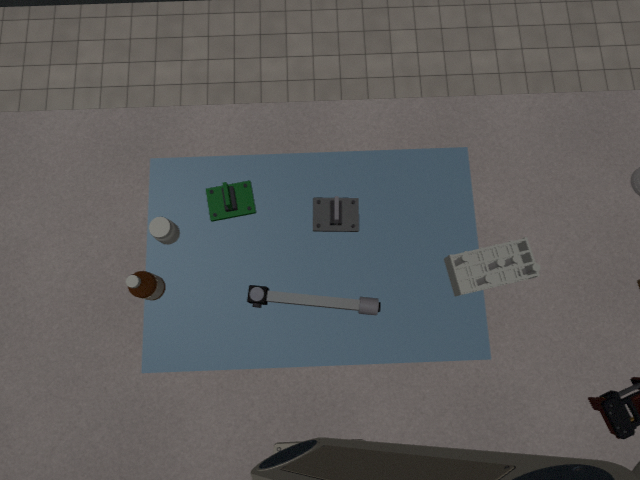

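View pics/scene0.png

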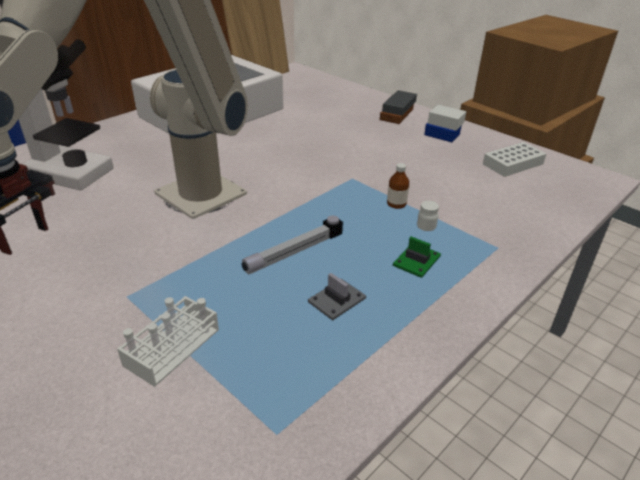

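The top view shows two stands: green at (231,200) and grey steel at (336,214). The grey one fits, because the task rules out green. The boom's black head with its disc is at (258,295) and its steel tail at (369,306). Bottle (145,285), jar (163,230) and rack (492,266) stay clear. The scene view agrees: grey stand at (337,295), green at (417,255). I'll confirm with one crop and measure.

```bash
python3 - <<'E'
from h import *
import pickle
d=pickle.load(open('top.pkl','rb')); f=d['frame']
c=cv2.resize(f[180:330,230:400],None,fx=4,fy=4,interpolation=cv2.INTER_CUBIC); cv2.imwrite('pics/crop.png',c)
hsv=cv2.cvtColor(f,cv2.COLOR_BGR2HSV)
mat=cv2.inRange(hsv,(95,60,60),(115,255,255))
m=cv2.bitwise_not(mat); m[:160]=0;m[365:]=0;m[:,:190]=0;m[:,440:]=0
n,l,s,ce=cv2.connectedComponentsWithStats(m)
for i in range(1,n):
    if s[i,4]>200:
        print(s[i],ce[i],cv2.minAreaRect(np.argwhere(l==i)[:,::-1].astype(np.float32)))
for nm,u,v,z in [('disc',258,293.5,51),('head',258,295,47),('tail',369,306,40),('edge',336.5,210,70),('base',336,214,12),('bottle',145,286,30),('jar',163,230,60),('rack',492,266,60),('green',230,197,70)]:
    print(nm,onz(d,u,v,z).round(1))
E
```

```text
[ 205  180   52   42 1601] [230.1886321  200.37476577] ((230.0399932861328, 199.22000122070312), (36.76095962524414, 46.86799240112305), 79.69515228271484)
[ 312  196   47   36 1586] [335.33669609 214.31021438] ((335.0, 213.5), (35.0, 46.0), 90.0)
[ 247  285  133   31 1829] [311.84800437 300.18097321] ((313.32672119140625, 301.732666015625), (132.53895568847656, 21.4928035736084), 5.710593223571777)
disc [457.2 135.   51. ]
head [454.  135.5  47. ]
tail [ 417.5 -133.6   40. ]
edge [654.5 -64.3  70. ]
base [660.1 -65.3  12. ]
bottle [488.9 417.6  30. ]
jar [622.7 367.5  60. ]
rack [ 501.1 -437.1   60. ]
green [698.5 199.7  70. ]
```

View pics/crop.png

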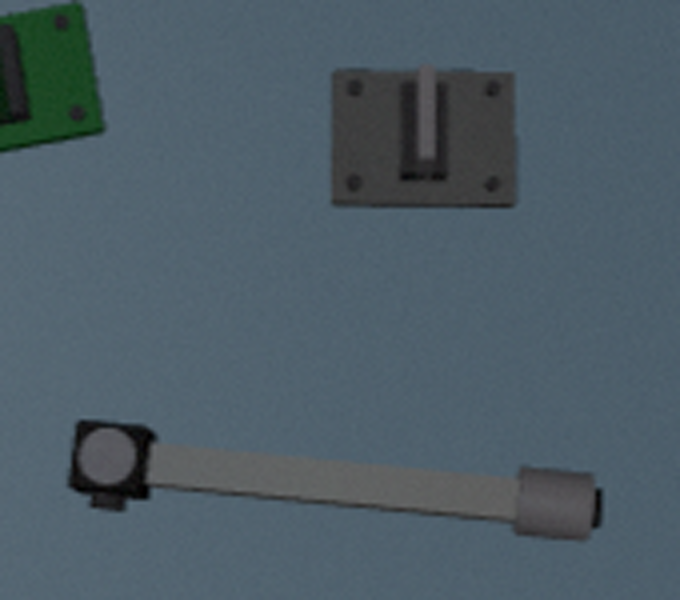

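The crop confirms it: the grey stand with the upright plate is the fulcrum (edge centre near pixel (336.7,208.2)), and the boom runs from the disc head on the left to the cylindrical tail on the right. Next I'll work out the grasp.

```bash
cat >> h.py <<'E'
from scipy.spatial.transform import Rotation as Ro
def plan(p,ang):
    "turn about tool z so tool x lies along heading ang (mod pi), then shift in tool axes"
    o=ctrl.get_obs(); R=Ro.from_rotvec(o['orientation']).as_matrix()
    cur=np.arctan2(R[1,0],R[0,0])
    dth=(cur-ang+np.pi/2)%np.pi-np.pi/2   # turn about tool z (down) lowers heading
    R2=R@Ro.from_rotvec([0,0,dth]).as_matrix()
    print('pos',o['ee_pos'].round(1),'heading',round(cur,4),'turn',round(dth,4),'shift mm',(R2.T@(np.array(p)-o['ee_pos'])).round(1),'q6',o['qpos'][5].round(3),'tilt',R[:,2].round(4))
E
python3 - <<'E'
from h import *
import pickle
d=pickle.load(open('top.pkl','rb'))
C=lambda x,y:(230+x/4-.4,180+y/4-.4)
a=onz(d,*C(151,464),36);b=onz(d,*C(515,499),36);disc=onz(d,*C(107,457),55)
e1=onz(d,*C(427,68),70);e2=onz(d,*C(427,158),70)
print(a,b,disc,np.linalg.norm(a-b),e1,e2)
ang=np.arctan2(*(a-b)[1::-1]);u=(a-b)/np.linalg.norm(a-b)
print('ang',ang,'mid from disc',disc-137*u,'mid bar',(a+b)/2, 'edge',(e1+e2)/2,'len',np.linalg.norm(e1-e2))
for c in [(332,70),(515,72),(515,204),(332,206)]: print(onz(d,*C(*c),12).round(1))
plan(disc-137*u+[0,0,60],ang)
E
```

```text
[452.75480537 114.00108297  36.        ] [ 422.75419371 -108.24058031   36.        ] [456.14314311 138.48769987  55.        ] 224.2574270714515 [689.22467261 -65.53361902  70.        ] [631.2717024  -62.83408487  70.        ]
ang 1.4366164938967732 mid from disc [437.81561723   2.7191402   55.        ] mid bar [437.75449954   2.88025133  36.        ] edge [660.2481875  -64.18385194  70.        ] len 58.015810268762394
[708.4  -6.1  12. ]
[ 702.4 -126.    12. ]
[ 613.5 -121.    12. ]
[616.8  -2.8  12. ]
pos [ 218.1 -585.2  241. ] heading 0.3568 turn -1.0798 shift mm [611.8 139.1 126.6] q6 -0.019 tilt [-5.0e-04  1.3e-03 -1.0e+00]
```

Call:
arm_command --series '[{"linear": [0, 0, 0], "turn": -0.135}, {"linear": [0, 0, 0], "turn": -0.135}, {"linear": [0, 0, 0], "turn": -0.135}, {"linear": [0, 0, 0], "turn": -0.135}, {"linear": [0, 0, 0], "turn": -0.135}, {"linear": [0, 0, 0], "turn": -0.135}, {"linear": [0, 0, 0], "turn": -0.135}, {"linear": [0, 0, 0], "turn": -0.135}]' --jaw 1

```text
t: 0.9
ee_pos: [218.2, -585.3, 241.2]
orientation: [-2.359, -2.074, -0.001]
ft_force: [0.5, -0.2, 0.1]
width: 87.6
grasp_force: 0.0
```

Call:
arm_command --series '[{"linear": [0.02, 0.005, 0], "turn": 0}, {"linear": [0.035, 0.008, 0], "turn": 0}, {"linear": [0.035, 0.008, 0], "turn": 0}, {"linear": [0.035, 0.008, 0], "turn": 0}, {"linear": [0.035, 0.008, 0], "turn": 0}, {"linear": [0.035, 0.008, 0], "turn": 0}, {"linear": [0.035, 0.008, 0], "turn": 0}, {"linear": [0.035, 0.008, 0], "turn": 0}, {"linear": [0.035, 0.008, 0], "turn": 0}, {"linear": [0.035, 0.008, 0], "turn": 0}]'

```text
t: 1.9
ee_pos: [339.5, -262.4, 241.6]
orientation: [-2.365, -2.067, 0.0]
ft_force: [1.2, 0.7, 0.5]
width: 87.9
grasp_force: 0.0
```

Call:
arm_command --series '[{"linear": [0.035, 0.008, 0], "turn": 0}, {"linear": [0.035, 0.008, 0], "turn": 0}, {"linear": [0.035, 0.008, 0.01], "turn": 0}, {"linear": [0.035, 0.008, 0.02], "turn": 0}, {"linear": [0.035, 0.008, 0.02], "turn": 0}, {"linear": [0.035, 0.008, 0.02], "turn": 0}, {"linear": [0.035, 0.008, 0.02], "turn": 0}, {"linear": [0.02, 0.005, 0.02], "turn": 0}, {"linear": [0.01, 0, 0.01], "turn": 0}, {"linear": [0, 0, 0], "turn": 0}]'

```text
t: 2.9
ee_pos: [435.4, 1.2, 120.5]
orientation: [-2.362, -2.069, 0.004]
ft_force: [-0.0, -0.0, 0.3]
width: 88.0
grasp_force: 0.0
```

```bash
python3 - <<'E'
from h import *
import pickle
plan([437.8,2.8,26],1.4366)
d=cam('wrist'); cv2.imwrite('pics/w1.png',d['frame']); pickle.dump(d,open('w1.pkl','wb'))
E
```

```text
pos [435.4   1.2 120.5] heading 1.4387 turn 0.0021 shift mm [ 1.9  2.4 94.5] q6 0.108 tilt [-3.3e-03  1.0e-04 -1.0e+00]
```

View pics/w1.png

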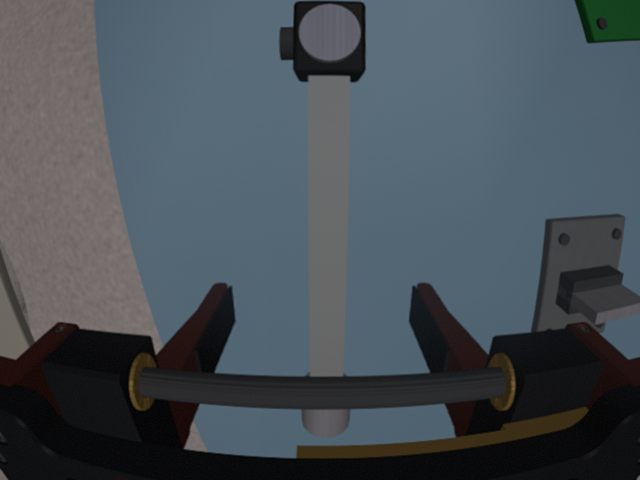

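The wrist view shows the bar at u≈329, square and central between the fingers at u≈232 and u≈412. The head disc is at (330,32). Now I'll descend, with a moment tare just above the bar.

Call:
arm_command --series '[{"linear": [0.002, 0.0024, 0.015], "turn": 0}, {"linear": [0, 0, 0.02], "turn": 0}, {"linear": [0, 0, 0.02], "turn": 0}, {"linear": [0, 0, 0.02], "turn": 0}, {"linear": [0, 0, 0.013], "turn": 0}, {"linear": [0, 0, 0.006], "turn": 0}, {"linear": [0, 0, 0], "turn": 0}, {"linear": [0, 0, 0], "turn": 0}]'

```text
t: 3.75
ee_pos: [439.7, 1.6, 28.5]
orientation: [2.365, 2.066, 0.001]
ft_force: [0.6, 0.3, 0.1]
width: 87.4
grasp_force: 0.0
```

```bash
cat >> h.py <<'E'
def rd(n=6):
    "average n readings; each camera call lets 0.05 s pass"
    L=[]
    for _ in range(n):
        ctrl.get_image('top'); o=ctrl.get_obs(); L.append(np.r_[o['ft_force'],o['moment']])
    L=np.array(L); R=Ro.from_rotvec(o['orientation']).as_matrix()
    print('mean',L.mean(0).round(3),'sd',L.std(0).round(3),'t',round(o['t'],2),'pos',o['ee_pos'].round(1),'w',o['width'],'gf',o['grasp_force'],'toolx',R[:,0].round(3)); return L.mean(0)
E
python3 -c "
from h import *
rd()"
```

```text
mean [-0.133  0.256  0.129 -0.022 -0.089  0.003] sd [0.364 0.297 0.248 0.043 0.04  0.022] t 4.05 pos [439.5   2.1  28.1] w 87.75861718146706 gf 0.0 toolx [0.134 0.991 0.   ]
```

Call:
arm_command --series '[{"linear": [0, 0, 0], "turn": 0}, {"linear": [0, 0, 0], "turn": 0}, {"linear": [0, 0, 0], "turn": 0}, {"linear": [0, 0, 0], "turn": 0}, {"linear": [0, 0, 0], "turn": 0}, {"linear": [0, 0, 0], "turn": 0}, {"linear": [0, 0, 0], "turn": 0}, {"linear": [0, 0, 0], "turn": 0}]' --jaw -1

```text
t: 4.85
ee_pos: [439.2, 2.2, 27.7]
orientation: [-2.365, -2.068, 0.0]
ft_force: [0.0, 0.2, 0.1]
width: 27.1
grasp_force: 0.0
```

Call:
arm_command --series '[{"linear": [0, 0, -0.001], "turn": 0}, {"linear": [0, 0, -0.001], "turn": 0}, {"linear": [0, 0, -0.001], "turn": 0}, {"linear": [0, 0, -0.001], "turn": 0}, {"linear": [0, 0, 0], "turn": 0}, {"linear": [0, 0, 0], "turn": 0}, {"linear": [0, 0, 0], "turn": 0}]'

```text
t: 5.55
ee_pos: [439.2, 2.1, 31.7]
orientation: [-2.365, -2.068, -0.0]
ft_force: [0.2, 0.9, -5.6]
width: 25.1
grasp_force: 30.0
```

```bash
python3 -c "
from h import *
rd()"
```

```text
mean [-0.152  0.143 -5.499 -0.188 -0.073  0.013] sd [0.83  0.224 0.698 0.023 0.017 0.024] t 5.85 pos [439.2   2.1  31.7] w 25.077313215326427 gf 29.99516397714615 toolx [0.134 0.991 0.   ]
```

The balance point is about 30 mm towards the head. I'll set the boom down, regrip there and lift.

Call:
arm_command --series '[{"linear": [0, 0, 0.001], "turn": 0}, {"linear": [0, 0, 0.001], "turn": 0}, {"linear": [0, 0, 0.001], "turn": 0}, {"linear": [0, 0, 0.001], "turn": 0}, {"linear": [0, 0, 0], "turn": 0}]'

```text
t: 6.35
ee_pos: [439.2, 2.1, 27.8]
orientation: [-2.365, -2.068, -0.0]
ft_force: [-1.2, 0.2, -1.7]
width: 24.7
grasp_force: 30.0
```

Call:
arm_command --series '[{"linear": [0, 0, 0], "turn": 0}, {"linear": [0, 0, 0], "turn": 0}, {"linear": [0, 0, 0], "turn": 0}, {"linear": [0.01, 0, 0], "turn": 0}, {"linear": [0.01, 0, 0], "turn": 0}, {"linear": [0.01, 0, 0], "turn": 0}, {"linear": [0, 0, 0], "turn": 0}, {"linear": [0, 0, 0], "turn": 0}, {"linear": [0, 0, 0], "turn": 0}]' --jaw 0

```text
t: 7.25
ee_pos: [443.1, 32.0, 27.6]
orientation: [-2.365, -2.068, 0.0]
ft_force: [0.3, -0.1, 0.1]
width: 43.8
grasp_force: 0.0
```

```bash
python3 -c "
from h import *
rd(16)"
```

```text
mean [ 0.085  0.004 -0.027 -0.024 -0.063  0.001] sd [0.48  0.517 0.439 0.031 0.032 0.027] t 8.05 pos [443.2  31.9  27.7] w 43.68413726093581 gf 0.0 toolx [0.134 0.991 0.   ]
```

Call:
arm_command --series '[{"linear": [0, 0, 0], "turn": 0}, {"linear": [0, 0, 0], "turn": 0}, {"linear": [0, 0, 0], "turn": 0}, {"linear": [0, 0, 0], "turn": 0}, {"linear": [0, 0, 0], "turn": 0}, {"linear": [0, 0, 0], "turn": 0}]' --jaw -1

```text
t: 8.65
ee_pos: [443.2, 31.9, 27.7]
orientation: [-2.365, -2.068, 0.0]
ft_force: [-0.5, -0.2, 0.4]
width: 24.5
grasp_force: 30.0
```

Call:
arm_command --series '[{"linear": [0, 0, -0.001], "turn": 0}, {"linear": [0, 0, -0.002], "turn": 0}, {"linear": [0, 0, -0.002], "turn": 0}, {"linear": [0, 0, -0.002], "turn": 0}, {"linear": [0, 0, -0.002], "turn": 0}, {"linear": [0, 0, -0.001], "turn": 0}, {"linear": [0, 0, 0], "turn": 0}, {"linear": [0, 0, 0], "turn": 0}, {"linear": [0, 0, 0], "turn": 0}]'

```text
t: 9.55
ee_pos: [443.2, 31.9, 37.6]
orientation: [-2.365, -2.068, 0.0]
ft_force: [-0.3, 0.3, -6.2]
width: 25.0
grasp_force: 30.0
```

```bash
python3 -c "
from h import *
rd(16)"
```

```text
mean [-0.083  0.024 -5.613 -0.01  -0.071  0.011] sd [0.526 0.399 0.402 0.025 0.025 0.035] t 10.35 pos [443.2  31.9  37.7] w 24.724574514408886 gf 29.998780488967896 toolx [0.134 0.991 0.   ]
```

The boom weighs about 5.6 N (0.57 kg), and its balance point is within about 2 mm of the grip. Now I'll lift and turn square.

Call:
arm_command --series '[{"linear": [0, 0, -0.005], "turn": 0}, {"linear": [0, 0, -0.012], "turn": 0}, {"linear": [0, 0, -0.015], "turn": 0}, {"linear": [0, 0, -0.015], "turn": 0}, {"linear": [0, 0, -0.015], "turn": 0}, {"linear": [0, 0, -0.015], "turn": -0.03}, {"linear": [0, 0, -0.01], "turn": -0.03}, {"linear": [0, 0, 0], "turn": -0.033}, {"linear": [0, 0, 0], "turn": 0}, {"linear": [0, 0, 0], "turn": 0}]'

```text
t: 11.35
ee_pos: [443.0, 31.8, 124.9]
orientation: [-2.267, -2.175, 0.0]
ft_force: [-0.7, 0.2, -6.2]
width: 24.7
grasp_force: 30.0
```

```bash
python3 -c "
from h import *
a=1.53;u=np.array([np.cos(a),np.sin(a),0])
plan(np.array([660.2,-64.2,70+27.7+8])+29.5*u,a)
rd(20)"
```

```text
pos [443.   31.8 124.9] heading 1.5291 turn -0.0009 shift mm [-57.6 221.   19.1] q6 0.087 tilt [-1.e-04  0.e+00 -1.e+00]
mean [ 9.800e-02  1.600e-02 -5.799e+00 -3.000e-03 -7.600e-02  1.000e-03] sd [0.514 0.387 0.62  0.027 0.026 0.035] t 12.35 pos [443.2  31.8 124.7] w 24.74679852061031 gf 29.99883234500885 toolx [0.041 0.999 0.   ]
```

Call:
arm_command --series '[{"linear": [-0.002, 0.008, 0], "turn": 0}, {"linear": [-0.005, 0.02, 0], "turn": 0}, {"linear": [-0.007, 0.027, 0], "turn": 0}, {"linear": [-0.007, 0.027, 0], "turn": 0}, {"linear": [-0.007, 0.027, 0], "turn": 0}, {"linear": [-0.007, 0.027, 0], "turn": 0}, {"linear": [-0.007, 0.027, 0], "turn": 0}, {"linear": [-0.007, 0.027, 0], "turn": 0}, {"linear": [-0.006, 0.021, 0], "turn": 0}, {"linear": [-0.0026, 0.01, 0], "turn": 0}]'

```text
t: 13.35
ee_pos: [663.8, -35.6, 124.3]
orientation: [2.266, 2.174, 0.001]
ft_force: [-0.0, 0.6, -5.3]
width: 25.0
grasp_force: 30.0
```

Call:
arm_command --series '[{"linear": [0, 0, 0.004], "turn": 0}, {"linear": [0, 0, 0.004], "turn": 0}, {"linear": [0, 0, 0.003], "turn": 0}, {"linear": [0, 0, 0], "turn": 0}, {"linear": [0, 0, 0], "turn": 0}]'

```text
t: 13.85
ee_pos: [661.1, -34.5, 113.6]
orientation: [-2.266, -2.175, 0.001]
ft_force: [-0.7, -0.0, -6.1]
width: 24.6
grasp_force: 30.0
```

```bash
python3 - <<'E'
from h import *
import pickle
a=1.53;u=np.array([np.cos(a),np.sin(a),0])
plan(np.array([660.2,-64.2,70+27.7+8])+29.5*u,a)
d=cam('wrist'); pickle.dump(d,open('w2.pkl','wb')); t=cam('top'); pickle.dump(t,open('t2.pkl','wb'))
c=cv2.resize(t['frame'][170:250,250:410],None,fx=4,fy=4,interpolation=cv2.INTER_CUBIC)
cv2.imwrite('pics/m2.png',np.vstack([d['frame'][200:480],c])) 
E
```

```text
pos [661.1 -34.5 113.6] heading 1.5301 turn 0.0001 shift mm [-0.3  0.3  7.9] q6 -0.029 tilt [-6.e-04  1.e-04 -1.e+00]
```

View pics/m2.png

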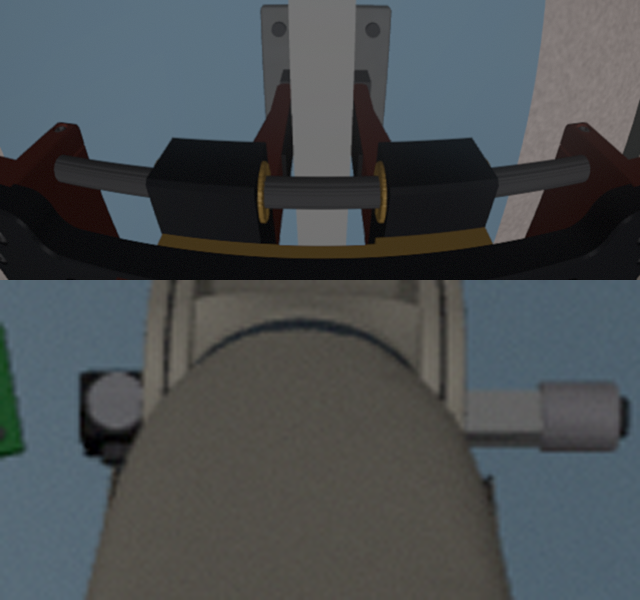

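The wrist part shows the boom square over the stand, with the edge itself hidden by the fingers. In the top crop the head is at (112,400) and the tail at (580,415). I'll check the edge and levelness from the scene camera.

```bash
python3 - <<'E'
from h import *
import pickle
s=pickle.load(open('scene.pkl','rb')); d=cam('scene'); pickle.dump(d,open('s2.pkl','wb'))
A=cv2.resize(s['frame'][265:325,300:375],None,fx=8,fy=8,interpolation=cv2.INTER_CUBIC)[:, :600]
B=cv2.resize(d['frame'][220:340,255:415],(800,600),interpolation=cv2.INTER_CUBIC)
cv2.imwrite('pics/sA.png',A);cv2.imwrite('pics/sB.png',B)
E
```

```text
(no output)
```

View pics/sA.png

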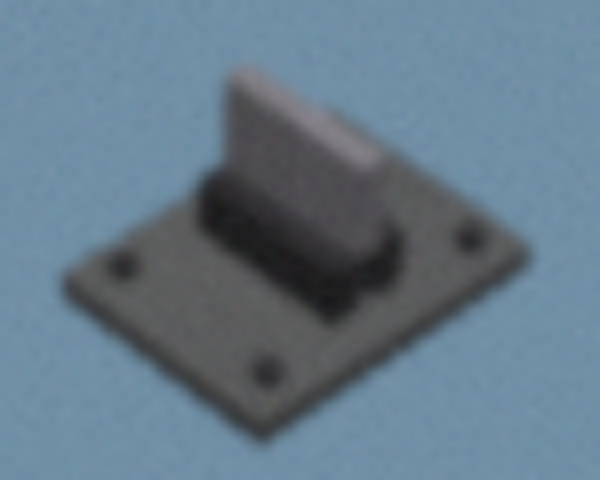

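View pics/sB.png

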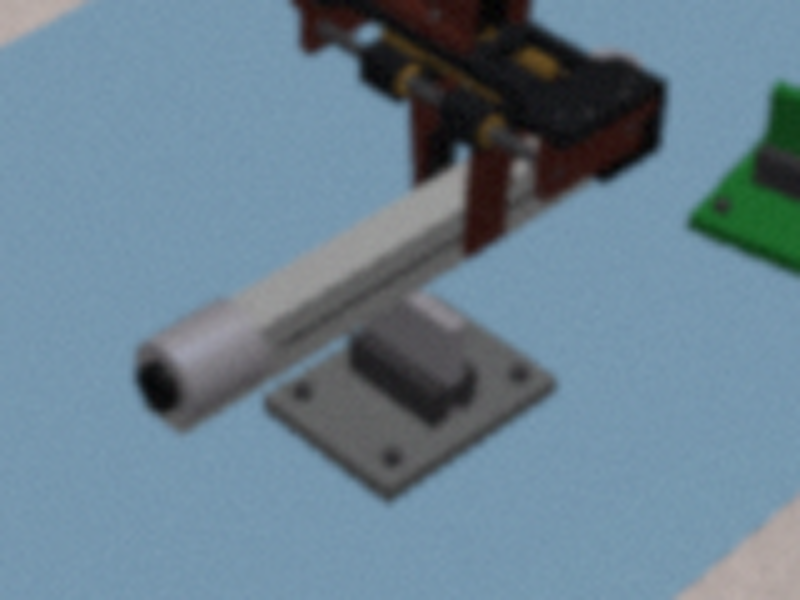

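In the scene crop the plate's top face runs from (247,75) to (370,158). The held boom lies above it, level and square. Next I'll cast both ends at z=70.

```bash
python3 - <<'E'
from h import *
import pickle
s=pickle.load(open('scene.pkl','rb'))
f=lambda x,y:onz(s,300+x/8-.45,265+y/8-.45,70)
a,b=f(247,75),f(370,158); print(a,b,(a+b)/2,np.linalg.norm(a-b))
for c in [(65,280),(262,437),(530,255)]: print(onz(s,300+c[0]/8-.45,265+c[1]/8-.45,8).round(1))
E
```

```text
[635.61098404 -63.11551929  70.        ] [688.44735025 -65.26263285  70.        ] [662.02916715 -64.18907607  70.        ] 52.87997438699351
[ 614.3 -120.7    8. ]
[ 704.9 -127.8    8. ]
[709.3  -8.5   8. ]
```

Both cameras put the edge at y = -64.2. Lowering gently.

Call:
arm_command --series '[{"linear": [0, 0, 0.003], "turn": 0}, {"linear": [0, 0, 0.004], "turn": 0}, {"linear": [0, 0, 0.003], "turn": 0}, {"linear": [0, 0, 0.002], "turn": 0}, {"linear": [0, 0, 0.001], "turn": 0}, {"linear": [0, 0, 0], "turn": 0}, {"linear": [0, 0, 0], "turn": 0}]'

```text
t: 14.7
ee_pos: [661.7, -34.7, 100.7]
orientation: [2.266, 2.175, 0.0]
ft_force: [0.3, -0.6, -5.9]
width: 24.8
grasp_force: 30.0
```

Call:
arm_command --series '[{"linear": [0, 0, 0.0005], "turn": 0}, {"linear": [0, 0, 0.0005], "turn": 0}, {"linear": [0, 0, 0], "turn": 0}]'

```text
t: 15.0
ee_pos: [661.7, -34.7, 99.7]
orientation: [-2.267, -2.175, 0.0]
ft_force: [0.1, -1.0, -6.1]
width: 24.8
grasp_force: 30.0
```

Call:
arm_command --series '[{"linear": [0, 0, 0.0005], "turn": 0}, {"linear": [0, 0, 0.0005], "turn": 0}, {"linear": [0, 0, 0], "turn": 0}]'

```text
t: 15.3
ee_pos: [661.6, -34.7, 98.6]
orientation: [-2.266, -2.175, 0.0]
ft_force: [-0.3, -0.6, -5.6]
width: 24.8
grasp_force: 30.0
```

Call:
arm_command --series '[{"linear": [0, 0, 0.0005], "turn": 0}, {"linear": [0, 0, 0], "turn": 0}, {"linear": [0, 0, 0], "turn": 0}]'

```text
t: 15.6
ee_pos: [661.7, -34.7, 98.2]
orientation: [-2.267, -2.175, -0.0]
ft_force: [0.4, 0.1, -5.4]
width: 25.1
grasp_force: 30.0
```

Call:
arm_command --series '[{"linear": [0, 0, 0.0004], "turn": 0}, {"linear": [0, 0, 0], "turn": 0}, {"linear": [0, 0, 0], "turn": 0}]'

```text
t: 15.9
ee_pos: [661.7, -34.7, 97.8]
orientation: [-2.266, -2.175, 0.0]
ft_force: [0.5, -1.2, -6.1]
width: 24.7
grasp_force: 30.0
```

```bash
python3 -c "
from h import *
rd(6)"
```

```text
mean [-3.10e-02 -1.40e-02 -5.88e+00  4.00e-03 -7.50e-02 -7.00e-03] sd [0.62  0.186 0.49  0.016 0.012 0.024] t 16.2 pos [661.7 -34.7  97.8] w 24.87300572556771 gf 29.998693764209747 toolx [0.041 0.999 0.   ]
```

Call:
arm_command --series '[{"linear": [0, 0, 0.0005], "turn": 0}, {"linear": [0, 0, 0], "turn": 0}, {"linear": [0, 0, 0], "turn": 0}, {"linear": [0, 0, 0], "turn": 0}]'

```text
t: 16.6
ee_pos: [661.7, -34.7, 97.7]
orientation: [2.266, 2.175, 0.0]
ft_force: [-2.8, 0.9, 0.1]
width: 25.1
grasp_force: 30.0
```

```bash
python3 -c "
from h import *
rd(5)"
```

```text
mean [-2.661  0.887  2.61  -0.094  0.496 -0.089] sd [0.307 0.447 0.346 0.041 0.05  0.033] t 16.85 pos [661.8 -34.7  97.7] w 24.88585123308008 gf 30.00150829553604 toolx [0.041 0.999 0.   ]
```

Call:
arm_command --series '[{"linear": [0, 0, 0.0005], "turn": 0}, {"linear": [0, 0, 0], "turn": 0}, {"linear": [0, 0, 0], "turn": 0}, {"linear": [0, 0, 0], "turn": 0}]'

```text
t: 17.25
ee_pos: [661.8, -34.6, 97.6]
orientation: [2.266, 2.175, 0.0]
ft_force: [-4.6, 1.5, 7.3]
width: 24.6
grasp_force: 30.0
```

```bash
python3 -c "
from h import *
rd(5)"
```

```text
mean [-4.79   1.829  6.689 -0.1    0.81  -0.085] sd [0.809 0.526 0.322 0.013 0.02  0.021] t 17.5 pos [661.8 -34.6  97.6] w 24.908618444493534 gf 30.0024676322937 toolx [0.041 0.999 0.   ]
```

Contact is made on the middle with the boom held (about 8 to 12 N). Easing off to a light touch, then sliding the boom about 26.5 mm along tool -x so the balance point comes over the edge.

Call:
arm_command --series '[{"linear": [0, 0, -0.0007], "turn": 0}, {"linear": [0, 0, -0.0005], "turn": 0}, {"linear": [0, 0, 0], "turn": 0}, {"linear": [-0.0035, 0, 0], "turn": 0}, {"linear": [-0.005, 0, 0], "turn": 0}, {"linear": [-0.005, 0, 0], "turn": 0}, {"linear": [-0.005, 0, 0], "turn": 0}, {"linear": [-0.005, 0, 0], "turn": 0}, {"linear": [-0.003, 0, 0], "turn": 0}, {"linear": [0, 0, 0], "turn": 0}]'

```text
t: 18.5
ee_pos: [660.4, -62.0, 97.7]
orientation: [-2.267, -2.175, 0.001]
ft_force: [-0.4, 0.5, -4.8]
width: 24.9
grasp_force: 30.0
```

```bash
python3 -c "
from h import *
rd(25)"
```

```text
mean [ 1.860e-01  3.600e-02 -5.906e+00 -8.000e-03 -8.000e-02 -4.000e-03] sd [0.509 0.5   0.539 0.026 0.025 0.027] t 19.75 pos [660.6 -61.2  98. ] w 24.723457411513404 gf 29.998121559619904 toolx [ 0.041  0.999 -0.   ]
```

The balance point comes out at -2.8 mm from the TCP, so it is now over the edge. Lowering to light contact.

Call:
arm_command --series '[{"linear": [0, 0, 0.0003], "turn": 0}, {"linear": [0, 0, 0], "turn": 0}, {"linear": [0, 0, 0], "turn": 0}, {"linear": [0, 0, 0], "turn": 0}]'

```text
t: 20.15
ee_pos: [660.6, -61.2, 97.7]
orientation: [2.266, 2.175, 0.0]
ft_force: [-0.4, -0.3, -4.2]
width: 24.7
grasp_force: 30.0
```

```bash
python3 -c "
from h import *
rd(6)"
```

```text
mean [-3.20e-01  2.69e-01 -4.85e+00 -3.00e-02 -6.70e-02  1.00e-03] sd [0.428 0.527 0.581 0.024 0.022 0.042] t 20.45 pos [660.7 -61.2  97.8] w 25.222063265090174 gf 29.998269081115723 toolx [ 0.041  0.999 -0.   ]
```

Call:
arm_command --series '[{"linear": [0, 0, 0.0003], "turn": 0}, {"linear": [0, 0, 0], "turn": 0}, {"linear": [0, 0, 0], "turn": 0}, {"linear": [0, 0, 0], "turn": 0}]'

```text
t: 20.85
ee_pos: [660.6, -61.2, 97.7]
orientation: [2.266, 2.175, 0.0]
ft_force: [-2.0, 0.1, 1.2]
width: 24.6
grasp_force: 30.0
```

```bash
python3 -c "
from h import *
import pickle
rd(10); pickle.dump(cam('scene'),open('pre.pkl','wb'))"
```

```text
mean [-2.989  0.26   3.178  0.017  0.491 -0.008] sd [0.503 0.358 1.622 0.03  0.092 0.025] t 21.35 pos [660.7 -61.2  97.7] w 24.610478316465155 gf 30.00008851289749 toolx [ 0.041  0.999 -0.   ]
```

A touch too much load, so I'll ease off 0.15 mm, then open slightly for a trial release.

Call:
arm_command --series '[{"linear": [0, 0, -0.00015], "turn": 0}, {"linear": [0, 0, 0], "turn": 0}, {"linear": [0, 0, 0], "turn": 0}]'

```text
t: 21.7
ee_pos: [660.7, -61.2, 97.7]
orientation: [2.267, 2.175, 0.0]
ft_force: [-3.5, -0.2, 4.8]
width: 25.0
grasp_force: 30.0
```

Call:
arm_command --series '[{"linear": [0, 0, 0], "turn": 0}, {"linear": [0, 0, 0], "turn": 0}]' --jaw -0.3

```text
t: 21.9
ee_pos: [661.1, -61.3, 97.4]
orientation: [2.266, 2.175, 0.001]
ft_force: [1.1, -0.2, 0.9]
width: 30.6
grasp_force: 0.0
```

```bash
cat > cmp.py <<'E'
from h import *
import pickle
a=pickle.load(open('pre.pkl','rb'))['frame']; d=cam('scene'); b=d['frame']
# tail patch, head patch by projection
for nm,y in [('tail',-64-27-137),('head',-64-27+137)]:
    q=d['R']@np.array([657 if y<-64 else 665,y,93])+d['t']; u,v=int(d['fx']*q[0]/q[2]+d['cx']),int(d['fy']*q[1]/q[2]+d['cy'])
    T=a[v-12:v+12,u-12:u+12]; S=b[v-24:v+24,u-24:u+24]
    S8=cv2.resize(S,None,fx=8,fy=8,interpolation=cv2.INTER_CUBIC);T8=cv2.resize(T,None,fx=8,fy=8,interpolation=cv2.INTER_CUBIC)
    m=cv2.minMaxLoc(cv2.matchTemplate(S8,T8,cv2.TM_CCOEFF_NORMED)); print(nm,(u,v),'moved px',m[3][0]/8-12,m[3][1]/8-12,round(m[1],3))
o=ctrl.get_obs(); print(o['t'],o['width'],o['ft_force'].round(1))
cv2.imwrite('pics/c%d.png'%(o['t']*100),cv2.resize(b[220:340,255:415],(800,600),interpolation=cv2.INTER_CUBIC))
E
python3 cmp.py
```

```text
tail (287, 303) moved px -0.125 0.625 0.998
head (368, 252) moved px -0.125 -0.125 0.99
21.95 30.69515640566595 [-0.1  0.6 -0.2]
```

```bash
python3 cmp.py; python3 cmp.py
```

```text
tail (287, 303) moved px -0.125 0.625 0.998
head (368, 252) moved px -0.125 -0.125 0.99
22.0 30.584448216972028 [ 0.  -0.7 -0.1]
tail (287, 303) moved px -0.125 0.5 0.997
head (368, 252) moved px -0.125 -0.125 0.991
22.05 30.669470780808066 [ 0.4 -0.   0. ]
```

The boom is stationary and balanced. Opening fully and withdrawing straight up.

Call:
arm_command --series '[{"linear": [0, 0, 0], "turn": 0}, {"linear": [0, 0, 0], "turn": 0}, {"linear": [0, 0, 0], "turn": 0}, {"linear": [0, 0, 0], "turn": 0}, {"linear": [0, 0, 0], "turn": 0}]' --jaw 0.3

```text
t: 22.55
ee_pos: [660.6, -61.2, 97.5]
orientation: [2.266, 2.175, 0.0]
ft_force: [-0.3, 0.8, -0.6]
width: 56.9
grasp_force: 0.0
```

Call:
arm_command --series '[{"linear": [0, 0, -0.005], "turn": 0}, {"linear": [0, 0, -0.01], "turn": 0}, {"linear": [0, 0, -0.02], "turn": 0}, {"linear": [0, 0, -0.02], "turn": 0}, {"linear": [0, 0, -0.02], "turn": 0}, {"linear": [0, 0, -0.02], "turn": 0}, {"linear": [0, 0, -0.01], "turn": 0}, {"linear": [0, 0, 0], "turn": 0}]'

```text
t: 23.35
ee_pos: [661.6, -61.3, 204.8]
orientation: [2.264, 2.173, 0.004]
ft_force: [-0.3, 0.7, -0.5]
width: 56.9
grasp_force: 0.0
```

```bash
python3 cmp.py; python3 cmp.py; ls pics
```

```text
tail (287, 303) moved px -0.125 0.25 0.998
head (368, 252) moved px 1.5 0.25 0.504
23.4 57.4119326520438 [-0.3  1.3 -0.2]
tail (287, 303) moved px 0.0 0.125 0.998
head (368, 252) moved px 1.5 0.25 0.504
23.45 57.02987405009603 [-0.3  0.3 -0.2]
c2195.png
c2200.png
c2205.png
c2340.png
c2345.png
crop.png
m2.png
sA.png
sB.png
scene0.png
top0.png
w1.png
```

Call:
arm_command --series '[{"linear": [0, 0, 0], "turn": 0}, {"linear": [0, 0, 0], "turn": 0}, {"linear": [0, 0, 0], "turn": 0}, {"linear": [0, 0, 0], "turn": 0}, {"linear": [0, 0, 0], "turn": 0}, {"linear": [0, 0, 0], "turn": 0}, {"linear": [0, 0, 0], "turn": 0}, {"linear": [0, 0, 0], "turn": 0}]'

```text
t: 24.25
ee_pos: [660.6, -61.2, 202.6]
orientation: [2.266, 2.175, 0.0]
ft_force: [0.9, 0.3, -0.1]
width: 57.3
grasp_force: 0.0
```

```bash
python3 cmp.py; cp $(ls -t pics/c2*.png|head -1) pics/final.png
```

```text
tail (287, 303) moved px 0.0 0.125 0.998
head (368, 252) moved px 1.625 0.25 0.503
24.3 56.783119079942566 [ 0.8 -0.6 -0.7]
```

View pics/final.png

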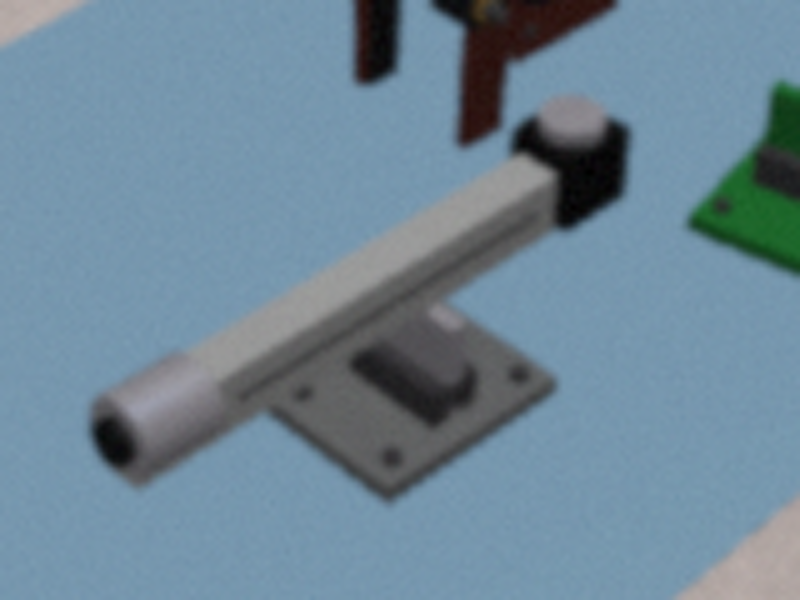

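The boom rests level and still across the grey edge: tail at (115,435), head at (572,150), gripper clear above. Handing in.

```bash
python3 -c "
from workcell import ctrl
print(ctrl.close_job())"
```

```text
the job is handed in; nothing more can be done
None
```

The boom was left level, still and released on the grey fulcrum edge, with its balance point about 27 mm from the middle towards the head; the job is handed in, and no verdict was shown.

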